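# Hang a tape roll on the holder's bar and shut the keeper

## Robot

A 6-joint arm with a two-finger parallel gripper is mounted at the origin on the work surface; the furniture and walls round the work are solid. World frame = base frame: x ahead of the robot, y to its left, z up, the work surface at z = 0. Lengths are in mm, angles in degrees, forces in N, time in s.
With the tool pointing down it reaches from about 275 to 875 mm from the base axis. Payload 12.5 kg.
Tool frame: the origin (TCP) lies on the centre line of the jaws, within the pads' length; the fingertips stand 11 mm ahead of it and the grasp point (between the pads) lies 8 mm behind it; z points along the fingers, y is the line along which they close (so a half turn about z gives the same grasp; the last joint's range is limited). The gripper opens to 85 mm and grips with 20 to 120 N. Pads are 22 mm wide; open, the fingers measure 114 mm over their backs; the gripper's body (76 mm by 85 mm) begins 54 mm behind the grasp point. The pads swing forward as they close: fully open they stand 13 mm farther back than shut.
Start: joints at [-76.753, 20.094, 94.641, -0, 65.266, -4.847], TCP at [170.837, -522.78, 242.29] pointing down, gripper open.
Joint ranges: [-157.81, 157.81], [-45, 120.19], [0.68, 151.7], [-89.99, 269.99], [4.06, 180], [-164.3, 164.3]. Speed limits (degrees/s): [127.2, 127.2, 159.86, 180, 180, 180].

## Interface

Orientations are given as [roll, pitch, yaw] about the fixed x, y, z axes, in that order (R = Rz(yaw) Ry(pitch) Rx(roll)).
In Python, from rig import arm gives the robot as it stands.
- The arm moves only by the tool servo_tool, never from a script. Its argument "commands" is a list of rows, each a list of 7 numbers: the shift along the tool's x, y, z in cm, then the turn, a rotation vector about the tool's x, y, z in rad, then the closure in counts, from 0 (fully open) to 255 (shut). In form: [[tx, ty, tz, rx, ry, rz, grip], ...]. A call has exactly 5 rows; each row is the pose to reach, as a shift and turn from the pose commanded when the call began, along the tool's axes at that moment; what a row does not reach only later rows make up. A row lasts 1/10 s, in which the tool goes at most 50 mm and 8.59 degrees, less where a joint would pass 70% of its speed; a pose out of reach is approached as far as the arm can. A call with a gripper value outside its range is refused whole. The fingers move at their own pace and stop on an object; "force" is the grip in N (left out, the last holds). Time passes only in rows, so rows that repeat a pose let the fingers close, or fill a call up. It gives the time, the measured TCP pose, the force, the opening and the grip force at its end, in the units of the state.
- arm.state(): the state, without advancing time (a new reading comes with each control period).
- arm.capture(name): name is "scene" or "top" or "wrist"; returns the picture (420x560x3 uint8, blue, green, red); there is no depth.
- arm.camera_params(name): a dict with "mtx" (3x3 intrinsics, pixels), "rvec" (rotation vector, rad) and "tvec" (3), from world to camera coordinates, as OpenCV has them. Camera axes: x right, y down, z forward; pixel columns grow to the right and rows downward; lengths in mm; the calibration is good to about 2 mm. A picture is of the moment at which its call begins: read the wrist's pose just before it. camera_params takes no time and is no camera call; for the wrist camera it gives the pose at the moment of the call.
- arm.finish_job(): hands the job in; it is judged then, once.
The state is a dict: "time_s": time; "q": joint angles; "qd": joint speeds; "joint_torque": joint torques, N m; "tool_pos": TCP position; "eef_rot": TCP orientation; "ft_force": force on the tool from outside, world axes, zero at the start; "moment": the same for the moment, N m; "grip_width": finger opening in mm; "finger_force": force on a finger pad.
Only numpy, scipy, OpenCV 4.12 (cv2) and the standard library are available. Lean on these libraries where they do the work, as an engineer would, in place of code of your own. Each camera call takes 0.05 s, during which the arm holds its last target. There are 200 camera calls.

## Task

Take the large roll of masking tape that stands upright in the small rack and hang it on the bar of the tape holder, under the board: slide it on over the bar's free end and let it down until you feel it bear lightly on the bar before you let go, never letting it fall. Then swing the keeper at the free end of the bar round towards the robot as far as it goes, so that the roll cannot slip off. Leave the blue tub, the solder spool and the small black tape roll where they are.

Things in the scene. Friction and masses are not known exactly. Their poses are not given: they have to be found in the camera images.
- roll_centre (a point): Centre of the masking-tape roll (middle of its hole, half-way through its width). Rigid ring, cream outside with a brown core, outer diameter 104 mm, hole about 68 mm clear diameter, wall 15 mm, width 24 mm, 0.08 to 0.17 kg. The z axis is the roll's axis, level at the start; the roll is the same all round, so it can be pinched across its 24 mm width anywhere on the upper rim.
- masking_roll: The same roll as a body; its origin is the middle of one flat face, 12 mm along its axis from roll_centre.
- roll_rack: Fixed low plywood rack, 116 mm long (x) by 46 mm wide (y), 36 mm high, with a 32 mm slot along its x axis in which the roll stands, bottom 8 mm above the bench, axis along the rack's y. Origin: centre of its underside.
- tape_holder: Fixed stand. Origin: on the bench below the bar's middle; -x is its open side, to the robot. A 12 mm steel bar runs level along y at x = 0, from its bracket's bend (y = +77 mm) to the keeper's pivot (y = -80 mm, free end). The bar's height is set by hand and not given: its centre line is 182 to 206 mm above the bench, different each time; look or feel for it. It does not yield. Base 12 mm thick.
- top_board (a point): Middle of the lower front edge of the holder's top board; axes as the holder's. The board's underside is 255 mm, its upper side 267 mm above the bench; it covers the holder's x = -8 to +79, y = -45 to +100 mm, so a tool pointing straight down cannot hang the roll: lean its upper end 25 to 50 degrees back to the holder's -x. Back board: front face at x = +67 mm.
- keeper (a joint): Keeper on the bar's free end: dark steel tab, 50 mm long from its pivot, 10 thick, 16 high, level with the bar, on a vertical pivot at the holder's x = 0, y = -80 mm. Angle in rad: 0 = shut on its stop, pointing to the holder's -x; 1.57 = open, in line with the bar, pointing to -y, so the roll passes over it. It stays where it is left; about 1.5 N at its end turns it.
- blue_tub: Bystander: blue lidded tub, 76 mm across, 78 mm high. Origin: centre of its underside.
- solder_spool: Bystander: small solder spool standing on a flange, 56 mm across, 43 mm high. Origin: centre of its underside.
- insul_tape: Bystander: small black tape roll lying flat, 68 mm across, 19 mm high. Origin: centre of its underside.
Things that resemble listed ones, but are neither listed nor needed, are in the scene too. Leave any purple or yellow look-alike of the masking_roll alone.

How it is judged (in metres and radians):
On the way, in this order (a step that is already met when the one before it is completed fails the run):
1. the roll is round the bar and let down to bear on it while still held (contact force between masking_roll and tape_holder above 0.4 N and contact force between the fingers and masking_roll above 1 N and y of roll_centre in the frame of tape_holder between -0.066 and 0.066 m and z of roll_centre in the frame of tape_holder above 0.13 m and linear speed of masking_roll below 0.03 m/s), for 0.1 s.
2. the keeper is swung shut with the roll hanging free on the bar (value of joint keeper below 0.12 rad and contact force between the fingers and masking_roll below 0.1 N and z of roll_centre in the frame of tape_holder above 0.13 m), for 0.1 s.
At the end, for the whole second after the job is handed in: The roll hangs at rest on the bar (centre within 30 mm of the bar in the holder's x, within 68 mm of its middle in y, 130 to 200 mm above the bench, axis within 0.35 rad of the bar's), pressing on it, and the keeper is within 0.12 rad of shut (value of joint keeper below 0.12 rad and x of roll_centre in the frame of tape_holder between -0.03 and 0.03 m and y of roll_centre in the frame of tape_holder between -0.068 and 0.068 m and z of roll_centre in the frame of tape_holder between 0.13 and 0.2 m and angle between the z axis of roll_centre and the y axis of tape_holder, either way round below 0.35 rad and contact force between masking_roll and tape_holder above 0.3 N and linear speed of masking_roll below 0.05 m/s); the robot touches nothing.
It fails at once if the roll is let fall: faster than 0.35 m/s with no finger on it (linear speed of masking_roll above 0.35 m/s and contact force between the fingers and masking_roll below 0.05 N).
It fails at once if the roll is forced against the holder with over 25 N (contact force between masking_roll and tape_holder above 25 N).
It fails at once if a bystander is moved by more than 30 mm (distance of any of blue_tub, solder_spool, insul_tape from where it was at the start of the episode above 0.03 m).
It also fails if it takes over 58 s, if anything falls off the work surface, if the arm or the gripper's body presses on something with over 40 N, if the wrist force passes 120 N, or if a joint passes its speed limit or range.

## Working session

There is one attempt and no reset: what is moved stays moved. The work goes in short steps, Python scripts to look and compute and a tool call to move; the robot and the scene stay as the last step left them, time stands still between calls to the robot, and variables do not carry over. Pictures are saved under pics/ and viewed, at most 11 in all, crops included, and the job is handed in when it is done.

Besides the shell and the picture viewer there is one more tool, called after "Call:" in YAML: its name, and indented under it one key for each argument. servo_tool: Moves the arm, as the interface text tells. Its arguments: {"type":"object","properties":{"commands":{"type":"array"},"force":{"type":"number"}},"required":["commands"]}

```bash
mkdir -p pics
python3 - <<'E'
from rig import arm
import cv2
for n in("scene","top"):
    cv2.imwrite(f"pics/{n}0.png",arm.capture(n))
    p=arm.camera_params(n);print(n,p)
s=arm.state();print(s)
E
ls
```

```text
scene {'mtx': array([[509.78622233,   0.        , 286.92185116],
       [  0.        , 509.78622233, 210.95636168],
       [  0.        ,   0.        ,   1.        ]]), 'rvec': array([ 1.83895738,  1.62958228, -0.69314564]), 'tvec': array([  64.13895878, -256.59829373, 1791.38852534])}
top {'mtx': array([[447.24988798,   0.        , 270.75871042],
       [  0.        , 447.24988798, 212.39256456],
       [  0.        ,   0.        ,   1.        ]]), 'rvec': array([ 2.21471073, -2.16241902,  0.09694503]), 'tvec': array([-146.67079657,  545.27344679, 1460.09840089])}
{'time_s': 0.1, 'q': array([-7.67536630e+01,  2.01218399e+01,  9.46751560e+01, -6.10372743e-04,
        6.52668293e+01, -4.84627879e+00]), 'qd': array([-0.03226289, -0.03262135, -0.07451162,  0.02481639, -0.01692507,
       -0.01304278]), 'joint_torque': array([ 4.10438497e-04, -5.06831574e+01, -2.91876429e+01, -9.07397225e-05,
        2.69548342e-03, -1.34904934e-05]), 'tool_pos': array([ 170.76439251, -522.49470578,  241.79419674]), 'eef_rot': array([-1.79936356e+02, -4.84000799e-03,  1.80928688e+01]), 'ft_force': array([-0.05732311, -0.40523427,  0.25010956]), 'moment': array([ 0.02807966, -0.00265416,  0.02807048]), 'finger_force': 0.0, 'grip_width': 85.58588644345419}
pics
```

View pics/scene0.png

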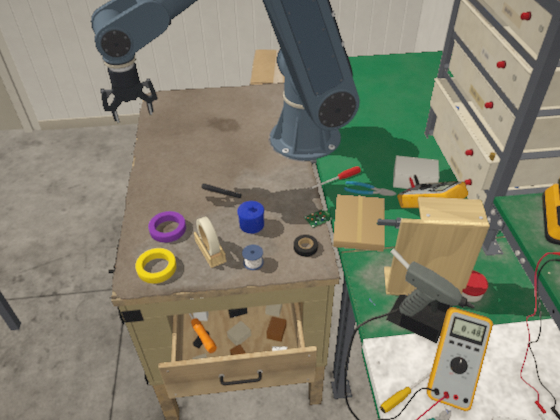

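View pics/top0.png

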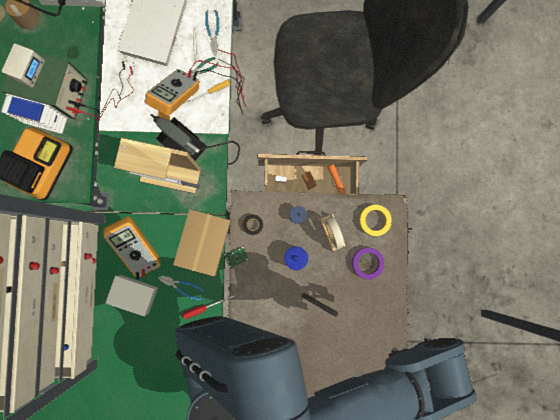

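```bash
cat > h.py <<'E'
import numpy as np,cv2
from rig import arm
from scipy.spatial.transform import Rotation as Rn
def proj(n,P,p=None):
    p=p or arm.camera_params(n)
    return cv2.projectPoints(np.array(P,float).reshape(-1,3),p['rvec'],p['tvec'],p['mtx'],None)[0].reshape(-1,2)
def ray(n,uv,p=None):
    p=p or arm.camera_params(n);R=cv2.Rodrigues(p['rvec'])[0]
    return -R.T@p['tvec'], R.T@np.linalg.inv(p['mtx'])@np.array([*uv,1.])
def onz(n,uv,z,p=None):
    o,d=ray(n,uv,p);return o+d*(z-o[2])/d[2]
E
python3 - <<'E'
from h import *
a=cv2.imread('pics/top0.png');b=cv2.imread('pics/scene0.png')
c=lambda im,x,y:cv2.resize(im[y:y+75,x:x+100],None,fx=4,fy=4,interpolation=cv2.INTER_CUBIC)
cv2.imwrite('pics/m1.png',np.vstack([np.hstack([c(a,107,125),c(a,290,190)]),np.hstack([c(b,375,190),c(b,165,205)])]))
for uv in[(116,155),(200,168)]:print(onz("top",uv,267))
print(onz("top",(333,216),112),onz("top",(335,246),112))
print(ray("top",(0,0))[0],ray("scene",(0,0))[0])
E
```

```text
[679.22171049 302.67243791 267.        ]
[648.76135439  68.68311365 267.        ]
[ 535.20262148 -326.61130419  112.        ] [ 442.18041461 -334.0143483   112.        ]
[ 436.01742146 -116.2668847  1499.03089172] [1446.37708699 -233.35605957 1064.22159854]
```

View pics/m1.png

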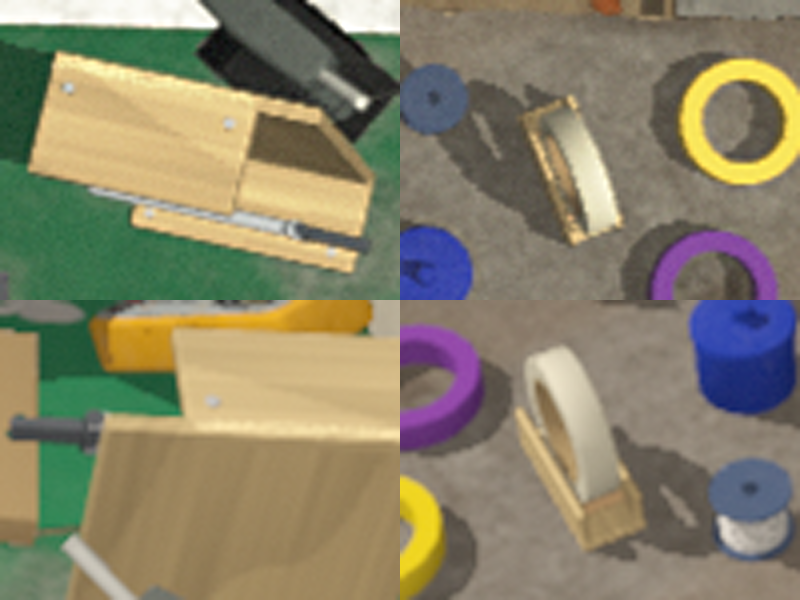

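```bash
cat > fit.py <<'E'
from h import *
from scipy.optimize import least_squares as ls
def T(p,P):
    c,s=np.cos(p[2]),np.sin(p[2]);P=np.array(P,float)
    return np.c_[p[0]+c*P[:,0]-s*P[:,1],p[1]+s*P[:,0]+c*P[:,1],P[:,2]]
pt,ps=arm.camera_params("top"),arm.camera_params("scene")
L=lambda x,y:(107+x/4,125+y/4)
Rr=lambda x,y:(290+(x-400)/4,190+y/4)
B=[(79,100,267),(-8,100,267),(-8,-45,267),(79,-45,267)]
uB=np.array([L(57,52),L(28,172),L(236,212),L(255,97)])
uK=np.array([L(370,244),L(295,230)]);uS=np.array([(377.5,222.5)])
def f(p):
    return np.r_[(proj("top",T(p,B),pt)-uB).ravel(),(proj("top",T(p,[(0,-130,p[3]),(0,-80,p[3]+8)]),pt)-uK).ravel(),(proj("scene",T(p,[(0,-130,p[3])]),ps)-uS).ravel()]
r=ls(f,[600,180,-.2,194]);print(r.x,np.degrees(r.x[2]),r.fun.round(1))
C=[(-58,23,36),(-58,-23,36),(58,23,36),(58,-23,36)]
uC=np.array([Rr(575,243),Rr(622,226),Rr(522,115),Rr(577,97)])
g=lambda p:(proj("top",T(p,C),pt)-uC).ravel()
q=ls(g,[480,-330,.2]);print(q.x,np.degrees(q.x[2]),q.fun.round(1))
print(proj("scene",T(q.x,[(0,0,112),(58,0,36),(-8,0,60)])))
E
python3 fit.py
```

```text
[ 6.32635211e+02  2.09008062e+02 -1.81356582e-01  1.82666392e+02] -10.390966760599726 [-0.9 -0.3 -0.9 -0.1 -1.7  0.6  0.5 -1.  -0.1  0.1  1.6 -0.2 -1.4 -0.6]
[ 4.86457300e+02 -3.40432176e+02  3.75439083e-01] 21.511074931901522 [-0.5  0.9  0.8  0.3  0.2 -0.4 -0.5 -0.7]
[[204.44077558 221.80854867]
 [215.89485726 255.5468341 ]
 [205.58017328 233.45602371]]
```

```bash
cat > go.py <<'E'
import sys
from h import *
def delta(x,y,z,lean,yaw):
    s=arm.state();R0=Rn.from_euler('xyz',s['eef_rot'],degrees=True)
    Rt=Rn.from_euler('z',yaw,degrees=True)*Rn.from_euler('x',180,degrees=True)*Rn.from_euler('y',lean,degrees=True)
    d=R0.inv().apply(np.array([x,y,z])-s['tool_pos'])/10
    print('t',round(s['time_s'],2),'shift cm',d.round(2),'rot',(R0.inv()*Rt).as_rotvec().round(3),'F',s['ft_force'].round(1),'pos',s['tool_pos'].round(1),'rot',s['eef_rot'].round(1),'w',round(s['grip_width'],1))
if __name__=='__main__': delta(*map(float,sys.argv[1:]))
E
python3 go.py 392.4 -377.4 161 45 21.5
```

```text
t 0.1 shift cm [25.57 -6.9   8.09] rot [ 0.022  0.785 -0.057] F [-0.1 -0.4  0.3] pos [ 170.8 -522.5  241.8] rot [-179.9   -0.    18.1] w 85.6
```

Call:
servo_tool:
  commands:
    - [4,-1.2,1,0,0.15,-0.01,0]
    - [9,-2.5,2.5,0.01,0.3,-0.02,0]
    - [14,-4,4.5,0.01,0.45,-0.03,0]
    - [18.5,-5,6,0.02,0.6,-0.045,0]
    - [22.5,-6,7,0.022,0.74,-0.055,0]

```text
time_s: 0.6
tool_pos: [366.6, -395.6, 172.1]
eef_rot: [180.0, -42.7, 21.3]
ft_force: [0.8, -0.7, -0.4]
grip_width: 85.6
finger_force: 0.0
```

```bash
python3 go.py 392.4 -377.4 161 45 21.5
```

```text
t 0.6 shift cm [ 1.5  -0.76  2.89] rot [ 0.002  0.04  -0.002] F [ 0.8 -0.7 -0.4] pos [ 366.6 -395.6  172.1] rot [180.  -42.7  21.3] w 85.6
```

Call:
servo_tool:
  commands:
    - [0.8,-0.4,1.5,0,0.04,0,0]
    - [1.5,-0.75,2.9,0,0.04,0,0]
    - [1.5,-0.75,2.9,0,0.04,0,0]
    - [1.5,-0.75,2.9,0,0.04,0,0]
    - [1.5,-0.75,2.9,0,0.04,0,0]

```text
time_s: 1.1
tool_pos: [391.2, -378.7, 161.8]
eef_rot: [179.9, -44.7, 21.5]
ft_force: [0.2, 0.0, -0.5]
grip_width: 85.1
finger_force: 0.0
```

```bash
python3 go.py 458.2 -351.5 90.4 45 21.5
python3 - <<'E'
from h import *
p=arm.camera_params("wrist");im=arm.capture("wrist")
import fit
q=fit.q.x
th=np.linspace(0,2*np.pi,24,endpoint=False)
for y,col in((12,(0,0,255)),(-12,(255,0,0))):
    for u,v in proj("wrist",fit.T(q,np.c_[52*np.cos(th),0*th+y,60+52*np.sin(th)]),p):
        cv2.circle(im,(int(u),int(v)),2,col,-1)
cv2.imwrite('pics/w1.png',im);print(ray("wrist",(0,0),p)[0])
E
```

```text
t 1.1 shift cm [ 0.12 -0.1  10.16] rot [ 0.002  0.006 -0.001] F [ 0.2  0.  -0.5] pos [ 391.2 -378.7  161.8] rot [179.9 -44.7  21.5] w 85.1
[ 6.32635211e+02  2.09008062e+02 -1.81356582e-01  1.82666392e+02] -10.390966760599726 [-0.9 -0.3 -0.9 -0.1 -1.7  0.6  0.5 -1.  -0.1  0.1  1.6 -0.2 -1.4 -0.6]
[ 4.86457300e+02 -3.40432176e+02  3.75439083e-01] 21.511074931901522 [-0.5  0.9  0.8  0.3  0.2 -0.4 -0.5 -0.7]
[[204.44077558 221.80854867]
 [215.89485726 255.5468341 ]
 [205.58017328 233.45602371]]
[ 354.99357257 -393.85236827  306.78363139]
```

View pics/w1.png

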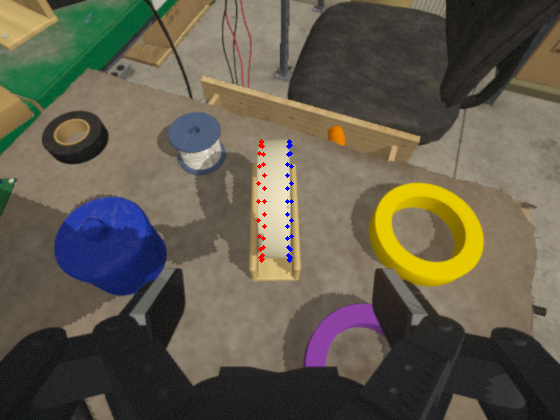

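Call:
servo_tool:
  commands:
    - [0,0,2.5,0,0.005,0,0]
    - [0.1,-0.1,5,0,0.005,0,0]
    - [0.1,-0.1,7.5,0,0.005,0,0]
    - [0.1,-0.1,9.5,0,0.005,0,0]
    - [0.1,-0.1,10.1,0,0.005,0,0]

```text
time_s: 1.65
tool_pos: [458.2, -350.4, 89.2]
eef_rot: [-179.9, -45.0, 21.4]
ft_force: [-0.8, -0.6, -0.4]
grip_width: 85.6
finger_force: 0.0
```

Call:
servo_tool:
  commands:
    - [0,0,0.1,0,0,0,60]
    - [0,0,0.1,0,0,0,120]
    - [0,0,0.1,0,0,0,170]
    - [0,0,0.1,0,0,0,220]
    - [0,0,0.1,0,0,0,220]
  force: 40

```text
time_s: 2.15
tool_pos: [458.3, -350.8, 90.0]
eef_rot: [-180.0, -45.0, 21.4]
ft_force: [-3.7, 0.9, 5.0]
grip_width: 23.0
finger_force: 41.5
```

```bash
python3 go.py 458.2 -351.5 90.4 45 21.5
```

```text
t 2.15 shift cm [ 0.    0.06 -0.06] rot [ 0.001 -0.    -0.001] F [-3.7  0.9  5. ] pos [ 458.3 -350.8   90. ] rot [-180.   -45.    21.4] w 23.0
```

Call:
servo_tool:
  commands:
    - [0.7,0,-0.7,0,0,0,220]
    - [2.8,0,-2.8,0,0,0,220]
    - [5.5,0,-5.5,0,0,0,220]
    - [8,0,-8,0,0,0,220]
    - [10.6,0,-10.6,0,0,0,220]

```text
time_s: 2.65
tool_pos: [458.2, -350.4, 241.1]
eef_rot: [-180.0, -44.9, 21.4]
ft_force: [1.4, -0.2, -1.2]
grip_width: 23.1
finger_force: 40.4
```

```bash
sed -i 's/^print/#print/; s/;print(r.x.*$//; s/;print(q.x.*$//' fit.py
cat > hold.py <<'E'
# roll centre target in holder frame: x y z [lean] -> tool move
import sys,fit,go
a=list(map(float,sys.argv[1:]));lean=a[3] if len(a)>3 else 45
import numpy as np
s,c=np.sin(np.radians(lean)),np.cos(np.radians(lean))
P=fit.T(fit.r.x,[(a[0]-43*s,a[1],a[2]+43*c)])[0];yaw=np.degrees(fit.r.x[2])
print('target',P.round(1));go.delta(*P,lean,yaw)
E
python3 hold.py 0 -220 200
```

```text
target [563.   -1.9 230.4]
t 2.65 shift cm [ 15.14 -28.63  16.64] rot [-0.392  0.001  0.392] F [ 1.4 -0.2 -1.2] pos [ 458.2 -350.4  241.1] rot [-180.   -44.9   21.4] w 23.1
```

Call:
servo_tool:
  commands:
    - [1.7,-3.3,1.9,-0.05,0,0.05,220]
    - [3.5,-6.5,3.8,-0.1,0,0.1,220]
    - [5.2,-10,5.8,-0.15,0,0.15,220]
    - [7,-13,7.7,-0.2,0,0.2,220]
    - [8.7,-16.5,9.6,-0.25,0,0.25,220]

```text
time_s: 3.15
tool_pos: [518.8, -148.7, 233.9]
eef_rot: [-180.0, -45.1, 0.9]
ft_force: [2.6, -0.0, -1.6]
grip_width: 22.8
finger_force: 40.4
```

```bash
python3 hold.py 0 -220 200
```

```text
target [563.   -1.9 230.4]
t 3.15 shift cm [  3.05 -14.61   3.55] rot [-0.14  -0.001  0.139] F [ 2.6 -0.  -1.6] pos [ 518.8 -148.7  233.9] rot [-180.   -45.1    0.9] w 22.8
```

Call:
servo_tool:
  commands:
    - [0.8,-4,0.9,-0.05,0,0.05,220]
    - [1.6,-8,1.8,-0.09,0,0.09,220]
    - [2.5,-12,2.9,-0.13,0,0.13,220]
    - [3,-14.6,3.5,-0.14,0,0.14,220]
    - [3,-14.6,3.5,-0.14,0,0.14,220]

```text
time_s: 3.65
tool_pos: [538.2, -52.4, 223.8]
eef_rot: [-179.7, -42.2, -7.3]
ft_force: [0.1, 0.5, -0.9]
grip_width: 23.3
finger_force: 40.5
```

```bash
python3 hold.py 0 -170 170;python3 - <<'E'
from h import *
import fit
P=[]
for zb in(183,195,206):
    P.append(fit.T(fit.r.x,[(0,-130,zb),(0,-80,zb),(0,0,zb),(0,70,zb)]))
B=fit.T(fit.r.x,[(-8,100,255),(-8,-45,255),(-8,-45,267),(-8,100,267)])
for n in("wrist","scene"):
    p=arm.camera_params(n);im=arm.capture(n);cv2.imwrite(f'pics/raw_{n}.png',im)
    for Q,c in zip(P,((0,0,255),(0,255,255),(255,0,0))):
        uv=proj(n,Q,p);print(n,uv.round(0).tolist())
        for u,v in uv:cv2.circle(im,(int(u),int(v)),1,c,-1)
    for u,v in proj(n,B,p):cv2.circle(im,(int(u),int(v)),1,(255,0,255),-1)
    cv2.imwrite(f'pics/{n}2.png',im)
E
```

```text
target [572.1  47.3 200.4]
t 3.65 shift cm [ -0.02 -10.3    3.19] rot [-0.042  0.049  0.039] F [ 0.1  0.5 -0.9] pos [538.2 -52.4 223.8] rot [-179.7  -42.2   -7.3] w 23.3
wrist [[58.0, 217.0], [-18.0, 213.0], [-137.0, 207.0], [-239.0, 202.0]]
wrist [[46.0, 209.0], [-34.0, 205.0], [-159.0, 198.0], [-267.0, 193.0]]
wrist [[33.0, 200.0], [-51.0, 196.0], [-182.0, 190.0], [-295.0, 184.0]]
scene [[376.0, 222.0], [397.0, 223.0], [430.0, 224.0], [460.0, 225.0]]
scene [[377.0, 218.0], [398.0, 219.0], [431.0, 221.0], [461.0, 222.0]]
scene [[377.0, 215.0], [398.0, 216.0], [432.0, 217.0], [462.0, 219.0]]
```

View pics/wrist2.png

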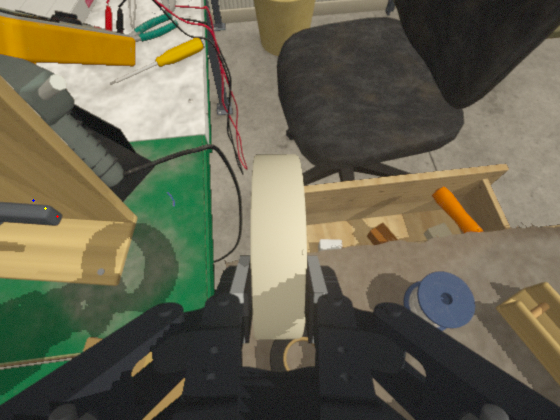

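Call:
servo_tool:
  commands:
    - [0,-2,0.6,-0.01,0.01,0.01,220]
    - [0,-4.2,1.3,-0.02,0.025,0.02,220]
    - [0.1,-6.6,1.9,-0.03,0.04,0.03,220]
    - [0.2,-9,2.5,-0.04,0.05,0.04,220]
    - [0.25,-10.3,2.9,-0.04,0.05,0.04,220]

```text
time_s: 4.25
tool_pos: [545.7, -20.2, 215.4]
eef_rot: [179.8, -41.1, -8.9]
ft_force: [0.7, 0.2, -1.6]
grip_width: 23.3
finger_force: 40.5
```

```bash
python3 hold.py 0 -170 174
```

```text
target [572.1  47.3 204.4]
t 4.25 shift cm [ 0.45 -7.08  1.83] rot [-0.014  0.068  0.019] F [ 0.7  0.2 -1.6] pos [545.7 -20.2 215.4] rot [179.8 -41.1  -8.9] w 23.3
```

```bash
python3 -c "
from rig import arm
s=arm.state();print(s['q'].round(1),s['qd'].round(1))"
```

```text
[ -6.   10.5 123.1 -21.2   5.7 113.2] [  14.4    3.8   -3.7 -112.3    3.8  125.1]
```

```bash
cat > kin.py <<'E'
from h import *
from scipy.optimize import least_squares
e=lambda a,d:Rn.from_euler(a,d,degrees=True)
def Rq(q): return e('z',q[0])*e('y',q[1]+q[2])*e('z',q[3])*e('y',q[4])*e('z',q[5])
def rows(q,pos,rot):
    zt=e('z',-q[0]).apply(e('xyz',rot).apply([0,0,1])); p=e('z',-q[0]).apply(pos)
    s,c=lambda a:np.sin(np.radians(a)),lambda a:np.cos(np.radians(a))
    A=[[0,s(q[1]),s(q[1]+q[2]),zt[0],1],[0,0,0,zt[1],0],[1,c(q[1]),c(q[1]+q[2]),zt[2],0]]
    return A,p
st=arm.state()
D=[([-76.7536630,20.1218399,94.6751560,0,65.2668293,-4.84627879],[170.764,-522.495,241.794],[-179.936,0,18.093]),(st['q'],st['tool_pos'],st['eef_rot'])]
E
python3 - <<'E'
from kin import *
for q,p,r in D: print((Rq(q).inv()*e('xyz',r)).as_euler('xyz',degrees=True).round(1))
A=np.vstack([rows(*d)[0] for d in D]);b=np.hstack([rows(*d)[1] for d in D])
for A_ in(A,A[:,:4]):
    x,res,rk,sv=np.linalg.lstsq(A_,b,rcond=None);print(x.round(1),(A_@x-b).round(1),rk)
E
```

```text
[ 0. -0. 90.]
[ 0.  0. 90.]
[ 1224.4 -2730.4 -1298.2 -1036.6  2664.4] [ -0.  -46.4  -0.   -0.    0.1  -0. ] 5
[153.6 524.5 406.3 232.6] [  1.2 -46.5   1.3  -2.  -45.7  -1.3] 4
```

```bash
cat >> kin.py <<'E'
A=np.vstack([rows(*d)[0] for d in D])[:,:4];b=np.hstack([rows(*d)[1] for d in D])
A=np.c_[A,np.tile([0,1,0],2)];K=np.linalg.lstsq(A,b,rcond=None)[0]
def fk(q):
    R=Rq(q)*e('z',90);s,c=lambda a:np.sin(np.radians(a)),lambda a:np.cos(np.radians(a))
    l=[K[1]*s(q[1])+K[2]*s(q[1]+q[2]),K[4],K[0]+K[1]*c(q[1])+K[2]*c(q[1]+q[2])]
    return e('z',q[0]).apply(l)+K[3]*R.apply([0,0,1]),R
lo=np.array([-157,-45,.7,-89.9,4.1,-164]);hi=np.array([157,120,151,269.9,180,164])
def ik(P,lean,yaw,q0,extra=0):
    Rt=e('z',yaw)*e('x',180)*e('y',lean)*e('z',extra)
    def f(q):
        p,R=fk(q);return np.r_[(p-P)/10,(R.inv()*Rt).as_rotvec()*20]
    r=least_squares(f,np.clip(q0,lo+.1,hi-.1),bounds=(lo,hi));return r.x,r.cost
E
python3 - <<'E'
from kin import *
import fit
print(K.round(1),fk(st['q'])[0]-st['tool_pos'])
yaw=np.degrees(fit.r.x[2])
for lean in(30,35,40,45):
  s,c=np.sin(np.radians(lean)),np.cos(np.radians(lean));q=st['q']
  for y,z in((-200,174),(-170,174),(-120,174),(-60,174),(0,174),(0,156)):
    P=fit.T(fit.r.x,[(-43*s,y,z+43*c)])[0]
    q,cost=ik(P,lean,yaw,q);print(lean,y,z,q.round(1),round(cost,3))
E
```

```text
[150.7 530.4 402.6 238.   46.2] [0.04427534 0.2933576  0.00826904]
30 -200 174 [ -1.1  15.1 112.4 -11.8  23.2 109. ] 0.0
30 -170 174 [  2.6  15.9 111.3 -15.8  24.3 115.8] 0.0
30 -120 174 [  8.4  17.6 108.8 -21.1  26.5 125.5] 0.0
30 -60 174 [ 14.8  20.1 104.9 -25.3  29.8 134.5] 0.0
30 0 174 [ 20.5  23.2 100.1 -27.7  33.5 141.1] 0.0
30 0 156 [ 20.5  24.3 101.4 -29.5  31.4 143.2] 0.0
35 -200 174 [ -0.6  14.2 116.1 -20.6  16.  117.9] 0.0
35 -170 174 [  3.2  15.1 114.9 -26.5  17.5 126.6] 0.0
35 -120 174 [  9.2  16.8 112.3 -33.2  20.6 137.7] 0.0
35 -60 174 [ 15.8  19.4 108.4 -37.3  24.7 146.6] 0.0
35 0 174 [ 21.7  22.5 103.5 -38.9  29.  152.4] 0.0
35 0 156 [ 21.7  23.7 104.7 -41.9  27.1 155.7] 0.0
40 -200 174 [ -0.2  13.8 119.6 -43.    9.6 140.4] 0.0
40 -170 174 [  3.8  14.6 118.4 -49.3  12.  149.7] 0.0
40 -120 174 [ 10.   16.4 115.8 -53.9  16.1 158.7] 0.0
40 -60 174 [ 16.8  19.  111.7 -54.4  21.1 164. ] 0.001
40 0 174 [ 22.5  22.1 106.3 -50.7  26.1 164. ] 0.058
40 0 156 [ 22.2  23.3 106.8 -50.7  24.8 164. ] 0.303
45 -200 174 [ -0.3  13.4 121.6 -66.9   6.8 164. ] 0.38
45 -170 174 [  3.6  14.2 120.  -64.2   9.6 164. ] 0.555
45 -120 174 [  9.7  16.  116.9 -60.1  14.2 164. ] 0.925
45 -60 174 [ 16.4  18.6 112.4 -55.8  19.5 164. ] 1.453
45 0 174 [ 22.2  21.6 107.1 -52.3  24.5 164. ] 1.987
45 0 156 [ 21.9  22.9 107.5 -52.3  23.3 164. ] 2.979
```

```bash
python3 - <<'E'
from kin import *
import fit
yaw=np.degrees(fit.r.x[2])
for lean,dy in((37,0),(38,4),(40,4)):
  s,c=np.sin(np.radians(lean)),np.cos(np.radians(lean));q=st['q']
  for y,z in((-170,174),(-120,174),(-25,174),(-25,156)):
    P=fit.T(fit.r.x,[(-43*s,y,z+43*c)])[0]
    q,cost=ik(P,lean,yaw+dy,q);print(lean,y,z,q.round(1),round(cost,3))
E
sed -i 's/^print/yaw+=float(a[4]) if len(a)>4 else 0\nprint/' hold.py
python3 hold.py 0 -170 174 38 3
```

```text
37 -170 174 [  3.4  14.8 116.3 -33.5  15.1 133.7] 0.0
37 -120 174 [  9.5  16.6 113.7 -40.2  18.5 144.8] 0.0
37 -25 174 [ 19.8  21.  107.  -44.3  25.6 156.2] 0.0
37 -25 156 [ 19.8  22.2 108.2 -48.2  23.9 160.5] 0.0
38 -170 174 [  2.2  14.5 117.4 -27.   11.7 123.4] 0.0
38 -120 174 [  8.5  16.2 114.9 -37.9  14.9 138.8] 0.0
38 -25 174 [ 18.9  20.4 108.4 -44.8  21.9 153.1] 0.0
38 -25 156 [ 18.9  21.7 109.6 -49.6  20.2 158.3] 0.0
40 -170 174 [  2.4  14.3 118.8 -38.2   9.1 134.6] 0.0
40 -120 174 [  8.7  16.  116.3 -48.5  12.9 149.5] 0.0
40 -25 174 [ 19.3  20.3 109.8 -52.5  20.6 160.9] 0.0
40 -25 156 [ 19.1  21.6 110.6 -55.4  19.2 164. ] 0.026
target [575.9  46.6 207.9]
t 4.25 shift cm [ 0.98 -7.07  1.82] rot [ 0.02  -0.055 -0.02 ] F [ 0.7  0.2 -1.6] pos [545.7 -20.2 215.4] rot [179.8 -41.1  -8.9] w 23.3
```

Call:
servo_tool:
  commands:
    - [0.2,-1.2,0.3,0.01,-0.03,-0.01,220]
    - [0.4,-2.7,0.7,0.02,-0.055,-0.025,220]
    - [0.6,-4.2,1.1,0.02,-0.055,-0.025,220]
    - [0.8,-5.7,1.5,0.02,-0.055,-0.025,220]
    - [1,-7,1.8,0.02,-0.055,-0.025,220]

```text
time_s: 4.75
tool_pos: [576.0, 46.5, 208.1]
eef_rot: [179.8, -37.9, -7.0]
ft_force: [0.6, -0.1, -1.6]
grip_width: 23.0
finger_force: 40.5
```

```bash
python3 hold.py 0 -165 174 38 4
```

```text
target [576.8  51.5 207.9]
t 4.75 shift cm [ 0.01 -0.51  0.03] rot [ 0.01   0.001 -0.008] F [ 0.6 -0.1 -1.6] pos [576.   46.5 208.1] rot [179.8 -37.9  -7. ] w 23.0
```

Check the height and alignment before inserting.

Run:
```python
from h import *
import fit
out=[]
for n,(x,y,w,h) in(("wrist",(0,60,420,315)),("scene",(330,150,140,105))):
    p=arm.camera_params(n);im=arm.capture(n)
    for zb,c in((183,(0,0,255)),(195,(0,255,255))):
        for u,v in proj(n,fit.T(fit.r.x,[(0,-130,zb),(0,-80,zb),(0,-45,zb),(0,0,zb)]),p):cv2.circle(im,(int(round(u)),int(round(v))),1 if n=="wrist" else 0,c,-1)
    out.append(cv2.resize(im[y:y+h,x:x+w],(400,300),interpolation=cv2.INTER_CUBIC))
cv2.imwrite('pics/m3.png',np.hstack(out))
```

```text
(no output)
```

View pics/m3.png

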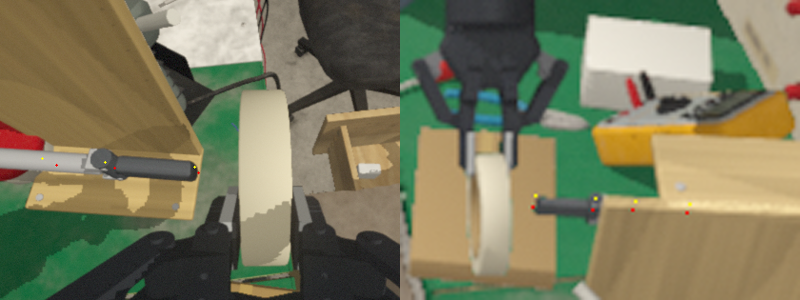

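```bash
python3 hold.py 0 -100 174 38 4;python3 hold.py 0 -25 174 38 4
```

```text
target [588.6 115.4 207.9]
t 4.85 shift cm [ 0.31 -6.95  0.24] rot [ 0.009  0.001 -0.007] F [ 0.1 -0.4 -1.1] pos [576.1  46.9 208.1] rot [179.8 -38.   -6.9] w 22.9
target [602.1 189.2 207.9]
t 4.85 shift cm [  0.67 -14.44   0.5 ] rot [ 0.009  0.001 -0.007] F [ 0.1 -0.4 -1.1] pos [576.1  46.9 208.1] rot [179.8 -38.   -6.9] w 22.9
```

Call:
servo_tool:
  commands:
    - [0.05,-1.4,0.05,0,0,0,220]
    - [0.1,-2.8,0.1,0,0,0,220]
    - [0.2,-4.2,0.15,0.009,0,-0.007,220]
    - [0.25,-5.6,0.2,0.009,0,-0.007,220]
    - [0.3,-7,0.25,0.009,0,-0.007,220]

```text
time_s: 5.35
tool_pos: [588.4, 115.3, 207.7]
eef_rot: [180.0, -37.9, -6.5]
ft_force: [-0.1, 0.3, -0.7]
grip_width: 23.4
finger_force: 40.5
```

```bash
python3 hold.py 0 -25 174 38 4
```

```text
target [602.1 189.2 207.9]
t 5.35 shift cm [ 0.43 -7.5   0.31] rot [ 0.001  0.001 -0.001] F [-0.1  0.3 -0.7] pos [588.4 115.3 207.7] rot [180.  -37.9  -6.5] w 23.4
```

Call:
servo_tool:
  commands:
    - [0.1,-1.5,0.05,0,0,0,220]
    - [0.2,-3,0.1,0,0,0,220]
    - [0.3,-4.5,0.2,0,0,0,220]
    - [0.4,-6,0.25,0,0,0,220]
    - [0.45,-7.5,0.3,0,0,0,220]

```text
time_s: 5.85
tool_pos: [602.4, 189.7, 208.0]
eef_rot: [180.0, -37.9, -6.5]
ft_force: [0.5, 0.1, -0.8]
grip_width: 23.1
finger_force: 40.5
```

```bash
python3 hold.py 0 -25 164 38 4;  python3 - <<'E'
from h import *
cv2.imwrite('pics/w4.png',arm.capture("wrist"))
E
```

```text
target [602.1 189.2 197.9]
t 5.85 shift cm [-0.65  0.05  0.78] rot [ 0.001  0.001 -0.001] F [ 0.5  0.1 -0.8] pos [602.4 189.7 208. ] rot [180.  -37.9  -6.5] w 23.1
```

View pics/w4.png

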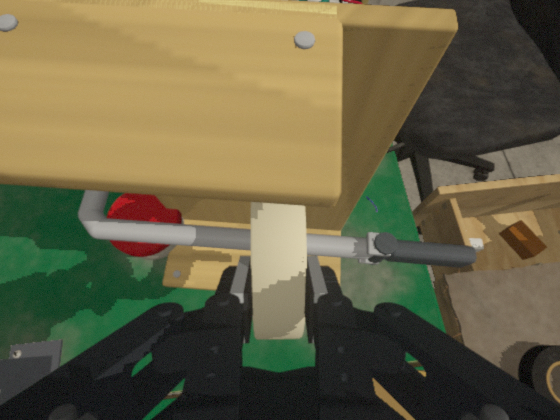

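Call:
servo_tool:
  commands:
    - [-0.15,0,0.2,0,0,0,220]
    - [-0.3,0,0.4,0,0,0,220]
    - [-0.4,0,0.52,0,0,0,220]
    - [-0.5,0,0.64,0,0,0,220]
    - [-0.5,0,0.64,0,0,0,220]

```text
time_s: 6.4
tool_pos: [602.3, 188.6, 199.6]
eef_rot: [180.0, -37.9, -6.5]
ft_force: [0.0, -0.5, -0.4]
grip_width: 22.7
finger_force: 40.5
```

Call:
servo_tool:
  commands:
    - [-0.06,0,0.08,0,0,0,220]
    - [-0.12,0,0.16,0,0,0,220]
    - [-0.15,0,0.2,0,0,0,220]
    - [-0.18,0,0.24,0,0,0,220]
    - [-0.18,0,0.24,0,0,0,220]

```text
time_s: 6.9
tool_pos: [602.4, 188.9, 196.8]
eef_rot: [180.0, -38.0, -6.5]
ft_force: [-0.1, -0.1, -1.0]
grip_width: 23.2
finger_force: 40.5
```

Call:
servo_tool:
  commands:
    - [-0.03,0,0.04,0,0,0,220]
    - [-0.06,0,0.08,0,0,0,220]
    - [-0.09,0,0.12,0,0,0,220]
    - [-0.09,0,0.12,0,0,0,220]
    - [-0.09,0,0.12,0,0,0,220]

```text
time_s: 7.4
tool_pos: [602.4, 189.0, 195.4]
eef_rot: [180.0, -38.0, -6.5]
ft_force: [0.5, -0.6, -1.3]
grip_width: 22.9
finger_force: 40.5
```

Call:
servo_tool:
  commands:
    - [-0.03,0,0.04,0,0,0,220]
    - [-0.06,0,0.08,0,0,0,220]
    - [-0.06,0,0.08,0,0,0,220]
    - [-0.06,0,0.08,0,0,0,220]
    - [-0.06,0,0.08,0,0,0,220]

```text
time_s: 7.9
tool_pos: [602.5, 189.0, 194.4]
eef_rot: [180.0, -38.0, -6.5]
ft_force: [0.9, 0.3, -1.5]
grip_width: 23.1
finger_force: 40.5
```

Call:
servo_tool:
  commands:
    - [-0.03,0,0.04,0,0,0,220]
    - [-0.06,0,0.08,0,0,0,220]
    - [-0.06,0,0.08,0,0,0,220]
    - [-0.06,0,0.08,0,0,0,220]
    - [-0.06,0,0.08,0,0,0,220]

```text
time_s: 8.4
tool_pos: [602.5, 188.9, 193.4]
eef_rot: [180.0, -38.0, -6.5]
ft_force: [0.2, -0.5, -1.1]
grip_width: 23.2
finger_force: 40.5
```

Call:
servo_tool:
  commands:
    - [-0.03,0,0.04,0,0,0,220]
    - [-0.06,0,0.08,0,0,0,220]
    - [-0.06,0,0.08,0,0,0,220]
    - [-0.06,0,0.08,0,0,0,220]
    - [-0.06,0,0.08,0,0,0,220]

```text
time_s: 8.9
tool_pos: [602.5, 188.9, 192.4]
eef_rot: [180.0, -38.0, -6.5]
ft_force: [-0.6, -0.5, -1.4]
grip_width: 23.0
finger_force: 40.5
```

Call:
servo_tool:
  commands:
    - [-0.03,0,0.04,0,0,0,220]
    - [-0.06,0,0.08,0,0,0,220]
    - [-0.06,0,0.08,0,0,0,220]
    - [-0.06,0,0.08,0,0,0,220]
    - [-0.06,0,0.08,0,0,0,220]

```text
time_s: 9.4
tool_pos: [602.5, 188.9, 191.4]
eef_rot: [180.0, -38.0, -6.5]
ft_force: [-0.5, 0.6, -0.7]
grip_width: 23.2
finger_force: 40.5
```

Call:
servo_tool:
  commands:
    - [-0.03,0,0.04,0,0,0,220]
    - [-0.06,0,0.08,0,0,0,220]
    - [-0.06,0,0.08,0,0,0,220]
    - [-0.06,0,0.08,0,0,0,220]
    - [-0.06,0,0.08,0,0,0,220]

```text
time_s: 9.9
tool_pos: [602.6, 188.9, 190.4]
eef_rot: [180.0, -38.0, -6.5]
ft_force: [0.1, 0.5, -0.8]
grip_width: 23.0
finger_force: 40.5
```

Call:
servo_tool:
  commands:
    - [-0.03,0,0.04,0,0,0,220]
    - [-0.04,0,0.06,0,0,0,220]
    - [-0.04,0,0.06,0,0,0,220]
    - [-0.04,0,0.06,0,0,0,220]
    - [-0.04,0,0.06,0,0,0,220]

```text
time_s: 10.4
tool_pos: [602.6, 188.9, 189.7]
eef_rot: [180.0, -38.0, -6.5]
ft_force: [0.6, 0.1, -1.2]
grip_width: 22.8
finger_force: 40.5
```

Call:
servo_tool:
  commands:
    - [-0.03,0,0.04,0,0,0,220]
    - [-0.04,0,0.06,0,0,0,220]
    - [-0.04,0,0.06,0,0,0,220]
    - [-0.04,0,0.06,0,0,0,220]
    - [-0.04,0,0.06,0,0,0,220]

```text
time_s: 10.9
tool_pos: [602.7, 188.9, 189.0]
eef_rot: [180.0, -38.0, -6.5]
ft_force: [0.2, -0.0, -0.3]
grip_width: 23.1
finger_force: 40.5
```

Call:
servo_tool:
  commands:
    - [-0.03,0,0.04,0,0,0,220]
    - [-0.04,0,0.06,0,0,0,220]
    - [-0.04,0,0.06,0,0,0,220]
    - [-0.04,0,0.06,0,0,0,220]
    - [-0.04,0,0.06,0,0,0,220]

```text
time_s: 11.4
tool_pos: [602.7, 188.9, 188.3]
eef_rot: [180.0, -38.0, -6.5]
ft_force: [0.1, -0.5, -0.2]
grip_width: 23.1
finger_force: 40.5
```

Call:
servo_tool:
  commands:
    - [-0.03,0,0.04,0,0,0,220]
    - [-0.04,0,0.06,0,0,0,220]
    - [-0.04,0,0.06,0,0,0,220]
    - [-0.04,0,0.06,0,0,0,220]
    - [-0.04,0,0.06,0,0,0,220]

```text
time_s: 11.9
tool_pos: [602.9, 189.0, 187.8]
eef_rot: [180.0, -38.0, -6.5]
ft_force: [-3.3, 0.0, 4.0]
grip_width: 22.9
finger_force: 41.0
```

Call:
servo_tool:
  commands:
    - [-0.03,0,0.04,0,0,0,220]
    - [-0.04,0,0.06,0,0,0,220]
    - [-0.04,0,0.06,0,0,0,220]
    - [-0.04,0,0.06,0,0,0,220]
    - [-0.04,0,0.06,0,0,0,220]

```text
time_s: 12.4
tool_pos: [603.0, 189.0, 187.4]
eef_rot: [180.0, -38.0, -6.5]
ft_force: [-5.3, -0.1, 8.3]
grip_width: 23.0
finger_force: 40.9
```

Run:
```python
from h import *
im=arm.capture("wrist");cv2.imwrite('pics/raw5.png',im)
cv2.imwrite('pics/w5.png',cv2.resize(im[150:350,190:390],(600,600),interpolation=cv2.INTER_CUBIC))
s=arm.state();print(s['ft_force'].round(1),s['moment'].round(2),s['tool_pos'].round(1),s['q'].round(1))
```

```text
[-5.9 -1.   7.3] [-0.23  0.03 -0.21] [603.  189.  187.4] [ 19.4  22.9 108.5 -50.2  20.5 159.3]
```

View pics/w5.png

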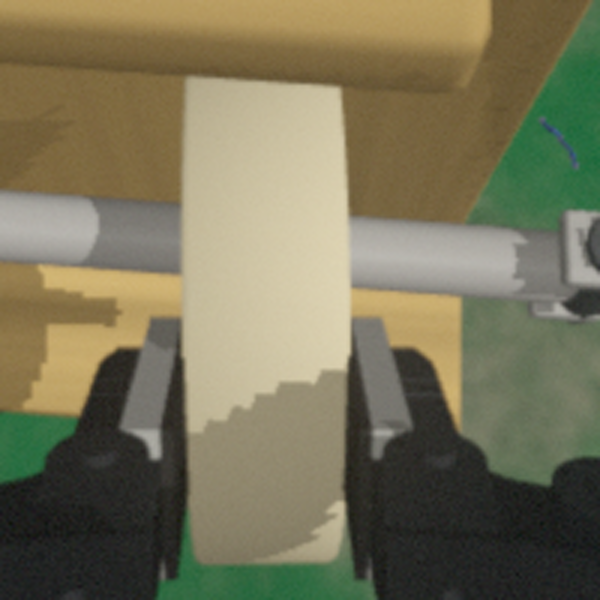

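Call:
servo_tool:
  commands:
    - [0.03,0,-0.04,0,0,0,220]
    - [0.03,0,-0.04,0,0,0,220]
    - [0.03,0,-0.04,0,0,0,220]
    - [0.03,0,-0.04,0,0,0,220]
    - [0.03,0,-0.04,0,0,0,220]

```text
time_s: 12.95
tool_pos: [602.9, 189.0, 187.5]
eef_rot: [180.0, -38.0, -6.5]
ft_force: [-3.6, -0.2, 5.0]
grip_width: 22.8
finger_force: 40.7
```

Call:
servo_tool:
  commands:
    - [0,0,0,0,0,0,190]
    - [0,0,0,0,0,0,180]
    - [0,0,0,0,0,0,165]
    - [0,0,0,0,0,0,145]
    - [0,0,0,0,0,0,120]
  force: 20

```text
time_s: 13.45
tool_pos: [602.7, 188.9, 187.1]
eef_rot: [180.0, -38.0, -6.5]
ft_force: [-0.0, -0.2, -0.1]
grip_width: 45.0
finger_force: 0.0
```

Run:
```python
from h import *
im=arm.capture("wrist")
a=im[100:400,80:480];b=cv2.resize(arm.capture("scene")[150:255,330:470],(400,300),interpolation=cv2.INTER_CUBIC)
cv2.imwrite('pics/m6.png',np.hstack([a,b]))
```

```text
(no output)
```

View pics/m6.png

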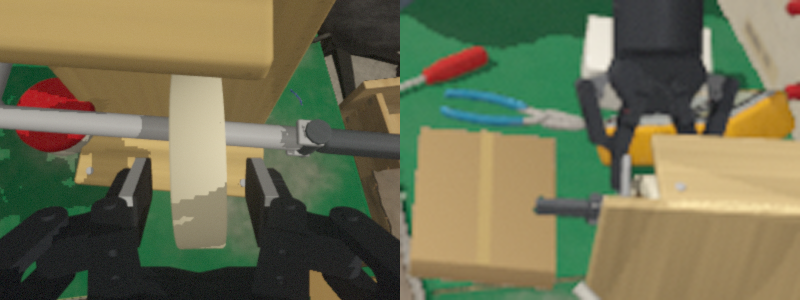

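Call:
servo_tool:
  commands:
    - [0,0,-1.5,0,0,0,100]
    - [0,0,-4,0,0,0,100]
    - [0,0,-7,0,0,0,100]
    - [0,0,-10,0,0,0,100]
    - [0,0,-13,0,0,0,100]

```text
time_s: 14.05
tool_pos: [522.5, 198.0, 290.5]
eef_rot: [180.0, -38.0, -6.5]
ft_force: [0.4, -0.1, -0.2]
grip_width: 51.8
finger_force: 0.0
```

```bash
cat > k.py <<'E'
# vertical tool, TCP target in holder frame
import sys,fit,go,numpy as np
x,y,z=map(float,sys.argv[1:4]);P=fit.T(fit.r.x,[(x,y,z)])[0]
go.delta(*P,0,np.degrees(fit.r.x[2]))
E
python3 k.py 32 -116 265
```

```text
t 14.05 shift cm [ 8.86  9.45 10.15] rot [-0.022 -0.662  0.065] F [ 0.4 -0.1 -0.2] pos [522.5 198.  290.5] rot [180.  -38.   -6.5] w 51.8
```

Call:
servo_tool:
  commands:
    - [0.5,3,0,0,-0.13,0.01,255]
    - [2,6,1.5,-0.01,-0.26,0.02,255]
    - [4,9,4,-0.01,-0.4,0.04,255]
    - [6,9.45,6.5,-0.02,-0.52,0.05,255]
    - [8,9.45,9,-0.02,-0.64,0.06,255]

```text
time_s: 14.55
tool_pos: [631.7, 88.8, 269.0]
eef_rot: [-179.9, -1.1, -10.2]
ft_force: [-0.3, 0.1, 0.4]
grip_width: -0.3
finger_force: 0.0
```

```bash
python3 k.py 32 -116 265
```

```text
t 14.55 shift cm [ 1.12 -0.23  0.42] rot [-0.002 -0.019  0.004] F [-0.3  0.1  0.4] pos [631.7  88.8 269. ] rot [-179.9   -1.1  -10.2] w -0.3
```

Call:
servo_tool:
  commands:
    - [1.1,-0.2,0.4,0,-0.02,0.005,255]
    - [1.1,-0.2,0.8,0,-0.02,0.005,255]
    - [1.1,-0.2,0.8,0,-0.02,0.005,255]
    - [1.1,-0.2,0.8,0,-0.02,0.005,255]
    - [1.1,-0.2,0.8,0,-0.02,0.005,255]

```text
time_s: 15.05
tool_pos: [641.0, 91.1, 261.4]
eef_rot: [-179.9, -0.2, -10.3]
ft_force: [-0.3, -0.1, 0.5]
grip_width: 0.1
finger_force: 0.0
```

```bash
python3 k.py 32 -116 180
python3 - <<'E'
from h import *
im=arm.capture("wrist")
import fit
p=arm.camera_params("wrist")
for u,v in proj("wrist",fit.T(fit.r.x,[(0,-130,182),(0,-80,182),(32,-116,182),(-36,-100,182)]),p):cv2.circle(im,(int(u),int(v)),2,(0,0,255),-1)
cv2.imwrite('pics/w7.png',im)
E
```

```text
t 15.05 shift cm [0.22 0.17 8.14] rot [-0.001 -0.004  0.001] F [-0.3 -0.1  0.5] pos [641.   91.1 261.4] rot [-179.9   -0.2  -10.3] w 0.1
```

View pics/w7.png

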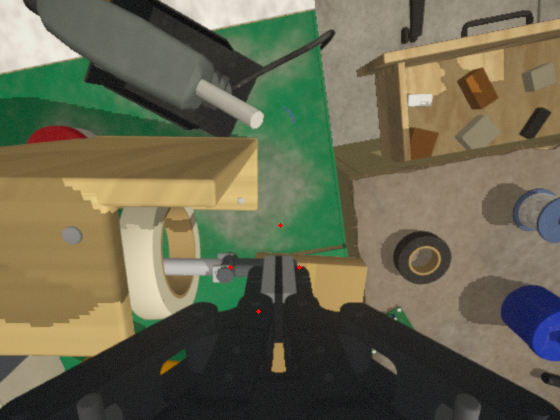

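```bash
sed -i 's/P,0,np.degrees(fit.r.x\[2\])/P,8,np.degrees(fit.r.x[2])/' k.py; python3 k.py 27 -120 180
```

```text
t 15.1 shift cm [-0.29  0.56  8.14] rot [-0.001  0.136  0.001] F [0.7 0.2 0.3] pos [641.1  91.1 261.4] rot [-179.9   -0.2  -10.3] w 0.0
```

Call:
servo_tool:
  commands:
    - [-0.3,0.55,0,0,0.135,0,255]
    - [-0.3,0.55,2,0,0.135,0,255]
    - [-0.3,0.55,4,0,0.135,0,255]
    - [-0.3,0.55,6,0,0.135,0,255]
    - [-0.3,0.55,8.1,0,0.135,0,255]

```text
time_s: 15.6
tool_pos: [637.7, 86.1, 179.6]
eef_rot: [-179.9, -8.0, -10.3]
ft_force: [0.7, 1.3, 1.0]
grip_width: 0.1
finger_force: 0.0
```

```bash
python3 k.py 27 -120 180
python3 - <<'E'
import numpy as np
for f in(0,20,40,60,80,90):
    a=np.radians(f);s,c=np.sin(a),np.cos(a);d=5+11*c+15*s
    print(f,(np.array([0,-80])+36*np.array([-s,-c])+d*np.array([c,-s])).round(1))
E
```

```text
t 15.6 shift cm [-0.01  0.01 -0.04] rot [-0.001  0.001  0.001] F [0.7 1.3 1. ] pos [637.7  86.1 179.6] rot [-179.9   -8.   -10.3] w 0.1
0 [  16. -116.]
20 [   6.9 -120.8]
40 [  -5.5 -122.4]
60 [ -19.4 -118.3]
80 [ -31.7 -107.6]
90 [ -36. -100.]
```

Call:
servo_tool:
  commands:
    - [-0.9,-0.1,-0.13,0,0,0,255]
    - [-1.7,0.05,-0.24,0,0,0,255]
    - [-2.5,0.2,-0.35,0,0,0,255]
    - [-3.2,0.25,-0.45,0,0,0,255]
    - [-3.9,0.1,-0.55,0,0,0,255]

```text
time_s: 16.1
tool_pos: [598.8, 92.0, 180.6]
eef_rot: [-179.9, -8.0, -10.4]
ft_force: [2.9, -0.6, 0.6]
grip_width: 0.1
finger_force: 1.1
```

```bash
python3 k.py -36 -100 180
```

```text
t 16.1 shift cm [-2.37 -2.12 -0.27] rot [-0.002  0.     0.   ] F [ 2.9 -0.6  0.6] pos [598.8  92.  180.6] rot [-179.9   -8.   -10.4] w 0.1
```

Call:
servo_tool:
  commands:
    - [-0.75,-0.27,-0.1,0,0,0,255]
    - [-1.4,-0.75,-0.18,0,0,0,255]
    - [-2,-1.35,-0.25,0,0,0,255]
    - [-2.25,-1.8,-0.27,0,0,0,255]
    - [-2.4,-2,-0.27,0,0,0,255]

```text
time_s: 16.6
tool_pos: [578.5, 116.7, 178.7]
eef_rot: [-179.9, -7.9, -10.3]
ft_force: [0.9, -1.1, 0.6]
grip_width: 0.4
finger_force: 0.6
```

Call:
servo_tool:
  commands:
    - [0,-0.1,0,0,0,0,255]
    - [0,-0.2,0,0,0,0,255]
    - [0,-0.2,0,0,0,0,255]
    - [0,-0.2,0,0,0,0,255]
    - [0,-0.2,0,0,0,0,255]

```text
time_s: 17.1
tool_pos: [579.3, 117.9, 178.8]
eef_rot: [-179.9, -7.9, -10.4]
ft_force: [-0.1, -0.4, -0.9]
grip_width: 0.5
finger_force: 0.0
```

Call:
servo_tool:
  commands:
    - [0,-0.1,0,0,0,0,255]
    - [0,-0.2,0,0,0,0,255]
    - [0,-0.3,0,0,0,0,255]
    - [0,-0.3,0,0,0,0,255]
    - [0,-0.3,0,0,0,0,255]

```text
time_s: 17.6
tool_pos: [579.6, 120.8, 178.8]
eef_rot: [-180.0, -7.9, -10.4]
ft_force: [-1.0, -1.7, 0.4]
grip_width: -0.1
finger_force: 1.4
```

Call:
servo_tool:
  commands:
    - [0,-0.1,0,0,0,0,255]
    - [0,-0.2,0,0,0,0,255]
    - [0,-0.2,0,0,0,0,255]
    - [0,-0.2,0,0,0,0,255]
    - [0,-0.2,0,0,0,0,255]

```text
time_s: 18.1
tool_pos: [579.6, 121.4, 178.7]
eef_rot: [179.9, -7.8, -10.4]
ft_force: [-4.9, -12.8, 2.2]
grip_width: -0.1
finger_force: 6.7
```

Call:
servo_tool:
  commands:
    - [0,1,0,0,0,0,255]
    - [0,4,0,0,0,0,255]
    - [0,6,0,0,0,0,255]
    - [-3,7,-3,0,0,0,255]
    - [-6,8,-6,0,0,0,255]

```text
time_s: 18.6
tool_pos: [498.3, 55.7, 229.8]
eef_rot: [-179.9, -7.8, -10.4]
ft_force: [0.0, 0.2, 1.2]
grip_width: -0.2
finger_force: 0.0
```

Run:
```python
from h import *
import fit
a=cv2.resize(arm.capture("top")[125:200,107:207],(400,300),interpolation=cv2.INTER_CUBIC)
w=arm.capture("wrist");b=cv2.resize(w,(400,300))
cv2.imwrite('pics/m8.png',np.hstack([a,b]));print(arm.state()['ft_force'].round(1),proj("wrist",fit.T(fit.r.x,[(0,-80,182),(-50,-80,182)])).round(0)*400/560)
```

```text
[ 0.3  0.5 -0.6] [[ 78.57142857  53.57142857]
 [ 83.57142857 117.85714286]]
```

View pics/m8.png

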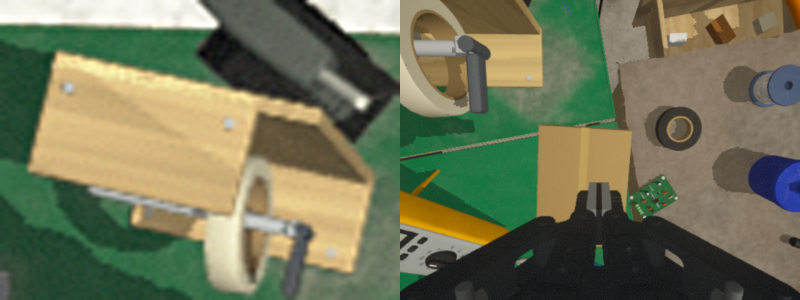

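```bash
python3 -c "
from rig import arm
print(arm.finish_job())"
```

```text
the job is handed in; nothing more can be done
None
```

The masking-tape roll hangs on the bar and the keeper is swung shut against its stop. The arm is clear, I kept it away from the bystanders, and the job was handed in at about 19 s of the 58 s; no verdict came back.

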